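# Load the stone holder and bring it under the microscope

### The arm

A 7-joint arm with a two-finger parallel gripper is mounted at the origin on the work surface. World frame = base frame: x ahead of the robot, y to its left, z up, the work surface at z = 0. Lengths are in m, angles in rad, forces in N, time in s.
With the tool pointing down it reaches from about 0.4 to 0.85 m from the base axis. Payload 4.5 kg.
Tool frame: the origin (TCP) lies midway between the tips of the shut fingers; the grasp point (between the pads) lies 19 mm behind it; z points along the fingers, y is the line along which they close (so a half turn about z gives the same grasp; the last joint's range is limited). The gripper opens to 88 mm and grips with 3 to 60 N. Pads are 18 mm wide; open, the fingers measure 123 mm over their backs; the gripper's body (75 mm by 187 mm) begins 45 mm behind the grasp point.
Start: joints at [1.137, 0.689, -0.195, 1.565, 0.157, 0.902, -0.215], TCP at [0.282, -0.558, 0.239] pointing down, gripper open.
Joint ranges: [-3.01, 3.01], [-0.46, 2.08], [-1.47, 1.51], [0.13, 2.56], [-1, 4.14], [0.04, 2.09], [-2.66, 2.66]. Speed limits (rad/s): [2.57, 2.57, 3.14, 3.14, 3.14, 3.14, 3.14].

### API

Orientations are given as a unit quaternion [x, y, z, w].
In Python, from plant import r gives the robot as it stands.
- The arm moves only by the tool move_arm, never from a script. Its argument "targets" is a list that holds one entry, the list of rows, each a list of 7 numbers: the opening, from 0 (shut) to 1 (fully open), then the shift along the tool's x, y, z in mm, then the turn, a rotation vector about the tool's x, y, z in degrees. In form: [[[claw, dx, dy, dz, ax, ay, az], ...]]. A call has 1 to 10 rows; each row is the pose to reach, as a shift and turn from the pose commanded when the call began, along the tool's axes at that moment; what a row does not reach only later rows make up. A row lasts 1/8 s, in which the tool goes at most 62.5 mm and 10.7 degrees, less where a joint would pass 70% of its speed; a pose out of reach is approached as far as the arm can. A call with a gripper value outside its range is refused whole. The fingers move at their own pace and stop on an object; "newtons" is the grip in N (left out, the last holds). Time passes only in rows, so rows that repeat a pose let the fingers close. It gives the time, the measured TCP pose, the force, the opening and the grip force at its end, in the units of the state.
- r.get_state(): the state, without advancing time (a new reading comes with each control period).
- r.snapshot(name): name is "side" or "top" or "wrist"; returns the picture (384x512x3 uint8, red, green, blue); there is no depth.
- r.camera_info(name): a dict with "fx", "fy", "cx", "cy" (pixels), "R" (3x3) and "t" (3): a world point X has camera coordinates R X + t. Camera axes: x right, y down, z forward; pixel columns grow to the right and rows downward; lengths in m; the calibration is good to about 2 mm. A picture is of the moment at which its call begins: read the wrist's pose just before it. camera_info takes no time and is no camera call; for the wrist camera it gives the pose at the moment of the call.
- r.finish_job(): hands the job in; it is judged then, once.
The state is a dict: "clock": time; "q": joint angles; "qd": joint speeds; "joint_torque": joint torques, N m; "tool_pos": TCP position; "eef_rot": TCP orientation; "contact_force": force on the tool from outside, world axes, zero at the start; "moment": the same for the moment, N m; "opening": opening from 0.0 (shut) to 1.0 (fully open); "finger_force": force on a finger pad.
Only numpy, scipy, OpenCV 4.12 (cv2) and the standard library are available. Lean on these libraries where they do the work, as an engineer would, in place of code of your own. Each camera call takes 0.05 s, during which the arm holds its last target. There are 200 camera calls.

### The job

Take the holder with the round dish and stone, slide it dish end first onto the T-shaped rail on the microscope's stage carriage until the spring detents click in and hold it, then slide the carriage (it has a black post for a handle) all the way to its end stop so that the stone lies under the objective. Leave everything else where it is, do not bump the microscope, and let go of everything at the end.

Things in the scene. Friction and masses are not known exactly. Their poses are not given: they have to be found in the camera images.
- stone_holder: The holder to load, loose, about 0.24 kg: steel block 90 (x) x 56 (y) x 30 mm, T-slot along x in its underside. On top, 20 mm ahead (+x) of the middle, a dark round dish 42 mm across with a clear stone (top 49 mm up); behind, a black fin to grip. Origin: centre of the underside, z up. Slot: lips 17 mm apart and 8 mm high, above them 31 mm wide, roof at 20 mm.
- stone_holder_fin (a point): Grip point in the stone holder's black upright fin: 23 mm behind its middle (x = -23), 53 mm above its underside. The fin is 34 (x) x 14 (y) mm and reaches from 30 to 69 mm above the underside. Axes as the holder. Notches for the detents are in the slot walls near the dish end, so only dish end first latches.
- tile_holder: A similar holder that stays where it is: same block and fin, but with a flat white square tile (42 x 50 x 4 mm) in place of the dish and stone. Origin: centre of the underside. The two may stand in either place.
- stand: Grey base plate of the microscope, fixed, 250 (x) x 520 (y) x 20 mm. Origin at its underside; the plate runs from x = -125 to 125 and y = -230 to 290. The carriage slides along its +y; the holder goes onto the rail along its +x (away from the robot).
- carriage (a joint): Position of the carriage along the stand's +y, m: 0 at the loading end, 0.19 against its end stop, under the objective. Friction about 3.5 N; it stays where it is left. Aluminium plate 200 x 210 x 12 mm, top 46 mm above the table, from x = -110 to 90 mm in the stand's frame.
- seat (a point): Where the stone holder's origin must be when home: on the carriage plate's top, on the rail's line; axes as the stand, moves with the carriage. Steel T-rail: stem 14 mm wide up to 10 mm over the plate, head 28 mm wide from 10 to 18 mm; the holder's underside slides on the plate. A rail end stop, 26 mm high, stands 46.5 mm beyond (+x), 1.5 mm past the holder's front.
- rail_mouth (a point): Near end of the rail (its tapered tip), on the plate top, 46 mm before the seat. In front of it (-x) the plate is bare for 92 mm: room to set the holder down in line with the rail before it is pushed on.
- handle (a point): Grip point of the carriage's black upright post (24 mm diameter, 50 mm high), 30 mm above the plate top and 20 mm below the post's top; on the near right part of the carriage (108 mm before and 130 mm to the right of the seat). Axes as the stand; moves with the carriage.
- detent_left (a joint): Left spring plunger (round brass, in the rail's side, 17 mm beyond the seat point): 0 when fully out, grows as it is pressed in, m; about 0.0035 while the holder's wall rides over it, near 0 again when it has dropped into the holder's notch. It takes about 5 to 10 N to push the holder past both.
- detent_right (a joint): Right spring plunger, the same.
- microscope: Black stereo microscope fixed on the stand, origin as the stand's. In that frame: column 70 x 50 mm at x = 48, y = 255, 300 mm high; arm and head from 218 mm up; objective barrel 60 mm across at x = 48, y = 105, lower end 148 mm above the table; eyepieces lean to +x. Do not hit it.
- objective (a point): Centre of the lower end of the objective.
- loupe: Bystander: black folding hand lens, 52 mm across, 12 mm high, with a steel handle out to 93 mm along -x. Origin: under the lens.
- penlight: Bystander: black penlight 140 mm long, 28 mm high, lying along its x. Origin: middle, underneath.
- tweezers: Bystander: steel tweezers 140 mm long, 8 mm high, lying along their x on the light pad beside the holders. Origin: middle, underneath.
- calculator: Bystander: grey calculator 150 x 80 x 16 mm. Origin: centre of the underside.
- ring_box: Bystander: blue ring box 55 x 60 x 41 mm. Origin: centre of the underside.
- weight_block: Bystander: wooden block 130 x 50 mm with four brass weights, up to 54 mm high. Origin: centre of the underside.
There are look-alikes about, which are no part of the job. What is shaped like the stone_holder but purple is not meant.

How it is judged:
On the way, in this order (a step that is already met when the one before it is completed fails the run):
1. the stone holder is on the rail, home at the seat with both detents in its notches (x of stone_holder in the frame of seat between -0.003 and 0.003 m and y of stone_holder in the frame of seat between -0.003 and 0.003 m and z of stone_holder in the frame of seat between -0.003 and 0.004 m and angle between the x axis of stone_holder and the x axis of seat, either way round below 0.08 rad and value of joint each of detent_left, detent_right below 0.0025 m and angle between stone_holder's own z axis and vertical below 0.08 rad), for 0.2 s.
2. the carriage has been slid to its end stop with the holder still latched (all of step 1 and value of joint carriage above 0.186 m), for 0.2 s.
At the end, for the whole second after the job is handed in: Stone holder at rest, latched: origin within 3 mm of the seat along and across the rail, -3 to +4 mm in height; in line and level within 0.08 rad; both detents pressed under 2.5 mm; carriage within 4 mm of its end stop (joint over 0.186 m) (all of step 2 and linear speed of stone_holder below 0.01 m/s); the robot touches nothing.
It fails at once if a bystander on the table (tile holder, loupe, penlight, tweezers, calculator, ring box or weight block) was displaced by more than 30 mm (distance of any of tile_holder, loupe, penlight, tweezers, calculator, ring_box, weight_block from where it was at the start of the episode above 0.03 m).
It fails at once if the microscope was hit by the robot (more than 10 N) (contact force between any of the fingers, the arm and microscope above 10 N).
It also fails if it takes over 61 s, if anything falls off the work surface, if the arm or the gripper's body presses on something with over 40 N, if the wrist force passes 120 N, or if a joint passes its speed limit or range.

## Working session

There is one attempt and no reset: what is moved stays moved. The work goes in short steps, Python scripts to look and compute and a tool call to move; the robot and the scene stay as the last step left them, time stands still between calls to the robot, and variables do not carry over. Pictures are saved under pics/ and viewed, at most 12 in all, crops included, and the job is handed in when it is done.

Besides the shell and the picture viewer there is one more tool, called after ">>>" by a JSON object that holds its "name" and its "arguments", one argument or row to a line. move_arm: Moves the arm, as the interface text tells. Its arguments: {"type":"object","properties":{"targets":{"type":"array","items":{"type":"array","items":{"type":"array","items":{"type":"number"}}}},"newtons":{"type":"number"}},"required":["targets"]}

```bash
ls; mkdir -p pics
python3 - <<'E'
from plant import r
import cv2
for n in("top","side"):
    im=r.snapshot(n); cv2.imwrite(f"pics/{n}0.png",im[:,:,::-1]); c=r.camera_info(n); print(n,c)
print(r.get_state())
E
```

```text
pics
top {'fx': 449.73736181515176, 'fy': 449.73736181515176, 'cx': 248.5565495681365, 'cy': 191.4449134616847, 'R': array([[-0.00254185, -0.99998503,  0.00484452],
       [-0.98569917,  0.00168919, -0.16850607],
       [ 0.16849536, -0.00520356, -0.98568871]]), 't': array([0.02566473, 0.51157266, 1.66712951])}
side {'fx': 411.78938262118356, 'fy': 411.78938262118356, 'cx': 253.85082961383225, 'cy': 187.5295827296831, 'R': array([[ 0.99770677, -0.06361953,  0.02310328],
       [-0.01243335, -0.5077957 , -0.8613878 ],
       [ 0.06653283,  0.85912519, -0.50742221]]), 't': array([-0.52481401,  0.12373771,  1.4240104 ])}
{'clock': 0.1, 'q': array([ 1.13681438,  0.68988373, -0.19450986,  1.56621481,  0.1573206 ,
        0.9025082 , -0.21510423]), 'qd': array([ 6.57220518e-04, -2.09806657e-03,  1.25295804e-04, -2.20274973e-03,
       -1.72563250e-03, -1.64532828e-05, -1.02225143e-03]), 'joint_torque': array([-3.70058580e-03, -5.28494167e+01, -1.27164289e+00, -1.53839064e+01,
       -5.26566524e-02,  1.95486500e-03,  1.24661736e-05]), 'tool_pos': array([ 0.28151791, -0.55738508,  0.23800693]), 'eef_rot': array([ 9.72763091e-01,  2.31800152e-01, -2.56695198e-04, -7.69349128e-04]), 'contact_force': array([-1.03783754, -0.10788225, -0.1733757 ]), 'moment': array([ 0.00323095, -0.04344217, -0.00608495]), 'finger_force': 0.0, 'opening': 1.0009287491738839}
```

View pics/top0.png

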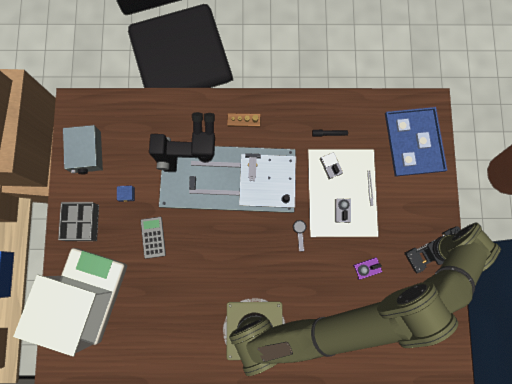

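View pics/side0.png

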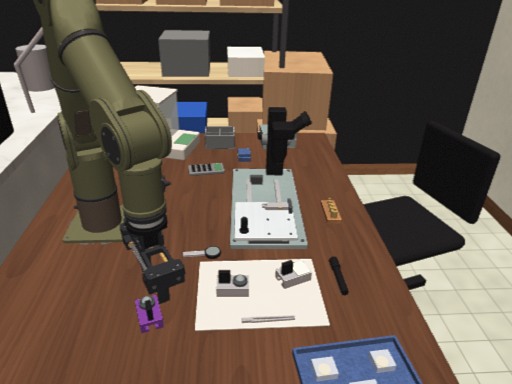

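Top view: stone holder near (343,210) on the white pad, tile holder at (331,165), carriage at (268,180), rail near (252,168), handle near (286,199). The purple decoy is at (368,268).

Run:
```python
import cv2
im=cv2.imread("pics/top0.png")[140:240,230:390]
cv2.imwrite("pics/crop0.png",cv2.resize(im,None,fx=5,fy=5,interpolation=cv2.INTER_CUBIC))
```

```text
(no output)
```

View pics/crop0.png

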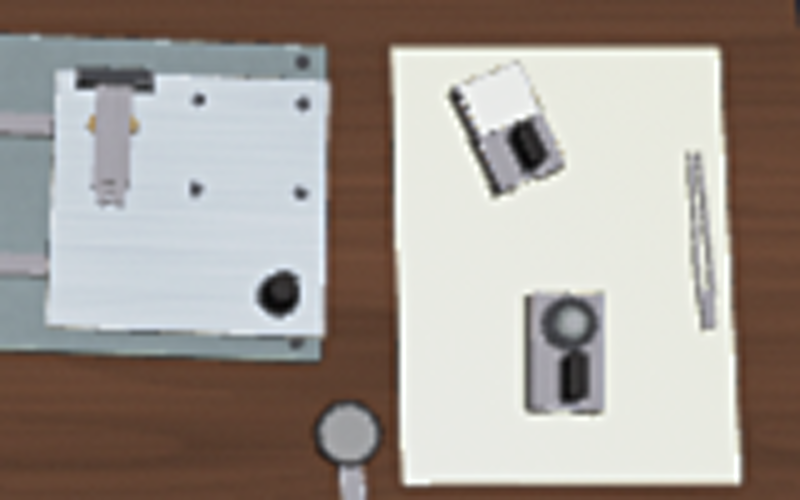

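The crop shows the stone holder (dish up, toward +x) with top corners about (530,292),(605,292),(603,412),(528,410). Carriage corners are at (57,68),(330,82),(323,338),(46,325), and the post top is at (280,290).

```bash
cat > h.py <<'E'
import numpy as np,cv2
from plant import r
from scipy.spatial.transform import Rotation as Ro
def ray(uv,z,c):
    R,t=c["R"],c["t"]; o=-R.T@t
    d=np.array([(uv[0]-c["cx"])/c["fx"],(uv[1]-c["cy"])/c["fy"],1])@R
    return o+d*(z-o[2])/d[2]
def proj(X,c):
    p=c["R"]@np.asarray(X)+c["t"]; return np.array([c["fx"]*p[0]/p[2]+c["cx"],c["fy"]*p[1]/p[2]+c["cy"]])
def totool(X):   # world TCP target -> tool-frame mm shift
    s=r.get_state(); return Ro.from_quat(s["eef_rot"]).inv().apply(np.asarray(X)-s["tool_pos"])*1000
E
python3 - <<'E'
from h import *
np.set_printoptions(precision=4,suppress=True)
c=r.camera_info("top")
f=lambda u,v,z:ray((229.6+u/5,139.6+v/5),z,c)
P=[f(*p,.046) for p in[(57,68),(330,82),(323,338),(46,325)]];print("carr",*P)
print("sizes",[np.linalg.norm(P[i]-P[i-1]) for i in range(4)])
for a,b in((0,3),(1,2)): d=P[a]-P[b];print("yaw",np.arctan2(d[1],d[0]))
for a,b in((0,1),(3,2)): d=P[a]-P[b];print("yaw y",np.arctan2(-d[0],d[1]))
print("post",f(280,288,.096))
print("rail mouth",f(109,203,.064),"railtop far",f(113,88,.064))
H=[f(*p,.032) for p in[(530,292),(605,292),(603,412),(528,410)]];print("hold",*H,np.mean(H,0))
print("dish",f(570,322,.045),"fin",f(575,373,.07))
w=r.camera_info("wrist");print(w); s=r.get_state();print(Ro.from_quat(s["eef_rot"]).as_matrix(), -w["R"].T@w["t"]-s["tool_pos"])
E
```

```text
carr [0.6607 0.0533 0.046 ] [ 0.6493 -0.1569  0.046 ] [ 0.4505 -0.1476  0.046 ] [0.4608 0.0616 0.046 ]
sizes [np.float64(0.20007285992400126), np.float64(0.21056934761685794), np.float64(0.1990499554639352), np.float64(0.20946652378074185)]
yaw -0.04126271649745987
yaw -0.04675012045535771
yaw y -0.05402730223499509
yaw y -0.04919655526726681
post [ 0.4809 -0.1113  0.096 ]
rail mouth [0.5511 0.0138 0.064 ] railtop far [0.6403 0.0105 0.064 ]
hold [ 0.4876 -0.3082  0.032 ] [ 0.4875 -0.3656  0.032 ] [ 0.3955 -0.3603  0.032 ] [ 0.3971 -0.3035  0.032 ] [ 0.4419 -0.3344  0.032 ]
dish [ 0.4625 -0.3351  0.045 ] fin [ 0.4207 -0.3319  0.07  ]
{'fx': 288.4612304692354, 'fy': 288.4612304692354, 'cx': 252.98623299706998, 'cy': 197.74464160369982, 'R': array([[ 0.452 , -0.892 , -0.0021],
       [-0.8589, -0.4358,  0.2691],
       [-0.241 , -0.1199, -0.9631]]), 't': array([-0.6242, -0.0376,  0.3903])}
[[ 0.8925  0.451  -0.0009]
 [ 0.451  -0.8925  0.0014]
 [-0.0001 -0.0016 -1.    ]] [0.0624 0.031  0.1467]
```

The carriage plate measures 200 x 210 mm as given. Stand yaw is about -0.048, holder yaw about -0.055. Next I move above the fin for a close look.

>>> {"name": "move_arm", "arguments": {
  "targets": [
    [[1, 50, -30, 10, 0, 0, 8], [1, 100, -60, 30, 0, 0, 16], [1, 150, -90, 50, 0, 0, 24], [1, 195, -120, 70, 0, 0, 30], [1, 224, -138, 78, 0, 0, 30], [1, 224, -138, 78, 0, 0, 30], [1, 224, -138, 78, 0, 0, 30]]
  ]
}}

```text
clock: 0.98
tool_pos: [0.4189, -0.3349, 0.1608]
eef_rot: [1.0, -0.028, -0.0, 0.001]
contact_force: [-0.1, -0.6, 0.5]
opening: 1.002
finger_force: 0.0
```

Run:
```python
from h import *
c=r.camera_info("wrist");s=r.get_state();im=r.snapshot("wrist");cv2.imwrite("pics/w1.png",im[:,:,::-1])
print(s["tool_pos"],Ro.from_quat(s["eef_rot"]).as_matrix().round(4),s["clock"],s["contact_force"])
np.save("w1.npy",c,allow_pickle=True)
for n,X in dict(fin=(.419,-.3327,.07),dish=(.462,-.335,.03)).items(): print(n,proj(X,c))
```

```text
[ 0.41888663 -0.33489836  0.16082742] [[ 9.984e-01 -5.690e-02 -5.000e-04]
 [-5.690e-02 -9.984e-01 -1.100e-03]
 [-4.000e-04  1.100e-03 -1.000e+00]] 0.975 [-0.08754116 -0.645173    0.52983467]
fin [250.3744459  201.39491446]
dish [250.4940058  146.11502838]
```

View pics/w1.png

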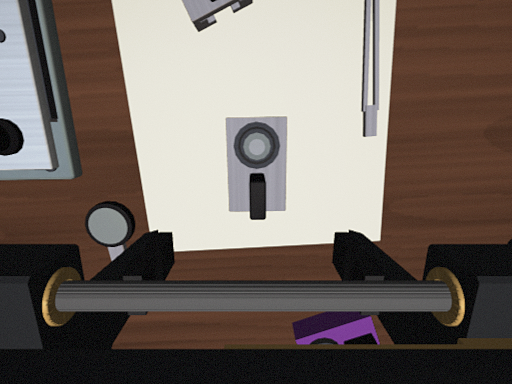

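Wrist view: holder block at (227..287, 117..212), dish centre (256,145), fin top about (258,200). The loupe lens is at (110,222), left of the fingers, and the view is clear for the grasp.

Run:
```python
from h import *
np.set_printoptions(precision=4,suppress=True)
c=np.load("w1.npy",allow_pickle=True).item(); im=cv2.imread("pics/w1.png")
hsv=cv2.cvtColor(im,cv2.COLOR_BGR2HSV); roi=np.zeros(im.shape[:2],np.uint8); roi[100:230,205:310]=1
g=cv2.cvtColor(im,cv2.COLOR_BGR2GRAY)
blk=((g<200)&(roi>0)).astype(np.uint8); k=max(cv2.findContours(blk,0,1)[0],key=cv2.contourArea)
x=np.argwhere(blk>0)
def edges(m):
    L=[];Rr=[]
    for v in range(120,170): 
        u=np.flatnonzero(m[v]); L.append((u[0],v));Rr.append((u[-1]+1,v))
    return L,Rr
for nm,E_ in zip("LR",edges(blk)):
    P=np.array([ray(p,.032,c) for p in E_]); a=np.polyfit(P[:,0],P[:,1],1); print(nm,"yaw",np.arctan(a[0]),"y at x=.442",np.polyval(a,.442))
rows=np.flatnonzero(blk[:,235]); print("col235 rows",rows[0],rows[-1], ray((235,rows[0]),.032,c),ray((235,rows[-1]+1),.032,c))
fin=((g<35)&(roi>0)).astype(np.uint8); fin[:172]=0
for v in range(174,222,4):
    u=np.flatnonzero(fin[v]); print(v,u[[0,-1]] if len(u) else None, end=" ")
    if len(u): print(ray(((u[0]+u[-1]+1)/2,v),.07,c))
```

```text
L yaw -0.048238304881247945 y at x=.442 -0.3114696220202628
R yaw -0.03911940577438481 y at x=.442 -0.36858676294202175
col235 rows 117 211 [ 0.4894 -0.3223  0.032 ] [ 0.3976 -0.3157  0.032 ]
174 [251 262] [ 0.4425 -0.3396  0.07  ]
178 [250 263] [ 0.4391 -0.3394  0.07  ]
182 [250 264] [ 0.4357 -0.3397  0.07  ]
186 [250 264] [ 0.4322 -0.3395  0.07  ]
190 [250 264] [ 0.4287 -0.3393  0.07  ]
194 [250 264] [ 0.4252 -0.3391  0.07  ]
198 [250 264] [ 0.4217 -0.339   0.07  ]
202 [250 264] [ 0.4181 -0.3388  0.07  ]
206 [250 264] [ 0.4145 -0.3386  0.07  ]
210 [250 264] [ 0.4109 -0.3384  0.07  ]
214 [251 264] [ 0.4072 -0.3386  0.07  ]
218 [251 264] [ 0.4036 -0.3385  0.07  ]
```

>>> {"name": "move_arm", "arguments": {
  "targets": [
    [[1, 2, 3, 45, 0, 0, -0.7], [1, 2, 3, 90, 0, 0, -0.7], [1, 2, 3, 115, 0, 0, -0.7], [1, 2, 3, 120, 0, 0, -0.7], [0.1, 2, 3, 120, 0, 0, -0.7], [0.05, 2, 3, 120, 0, 0, -0.7], [0.05, 2, 3, 120, 0, 0, -0.7], [0.05, 2, 3, 120, 0, 0, -0.7], [0.05, 2, 3, 120, 0, 0, -0.7]]
  ],
  "newtons": 35
}}

```text
clock: 2.15
tool_pos: [0.4215, -0.3368, 0.041]
eef_rot: [1.0, -0.022, 0.0, 0.0]
contact_force: [-0.0, -0.4, -0.7]
opening: 0.455
finger_force: 0.0
```

>>> {"name": "move_arm", "arguments": {
  "targets": [
    [[0.05, 0, 0, 0, 0, 0, 0], [0.05, 0, 0, 0, 0, 0, 0], [0.05, 0, 0, 0, 0, 0, 0], [0.05, 0, 0, 0, 0, 0, 0], [0.05, 0, 0, 0, 0, 0, 0]]
  ],
  "newtons": 35
}}

```text
clock: 2.78
tool_pos: [0.4214, -0.337, 0.0407]
eef_rot: [1.0, -0.022, 0.0, 0.0]
contact_force: [-0.8, -1.4, 0.7]
opening: 0.153
finger_force: 35.0
```

Gripped. I lift the holder, and from the existing top picture compute how much room there is to the microscope head.

>>> {"name": "move_arm", "arguments": {
  "targets": [
    [[0.05, 0, 0, -30, 0, 0, 0], [0.05, 0, 0, -80, 0, 0, 0], [0.05, 0, 0, -120, 0, 0, 0], [0.05, 0, 0, -120, 0, 0, 0]]
  ],
  "newtons": 35
}}

```text
clock: 3.28
tool_pos: [0.4227, -0.3376, 0.1631]
eef_rot: [1.0, -0.022, 0.002, 0.001]
contact_force: [-0.4, -0.8, -2.7]
opening: 0.154
finger_force: 35.0
```

Run:
```python
from h import *
np.set_printoptions(precision=3,suppress=True)
im=cv2.imread("pics/top0.png"); g=im.max(2); c=r.camera_info("top")
m=((g<60)).astype(np.uint8); m[:105]=0;m[172:]=0;m[:,:140]=0;m[:,225:]=0
for v in range(110,172,5):
    u=np.flatnonzero(m[v]); print(v,u[[0,-1]] if len(u) else None, [ray((u[-1]+1,v),z,c)[:2] for z in(.22,.30,.36)] if len(u) else "")
```

```text
110 None 
115 [192 214] [array([0.753, 0.142]), array([0.725, 0.137]), array([0.704, 0.132])]
120 [193 214] [array([0.735, 0.142]), array([0.708, 0.136]), array([0.688, 0.132])]
125 [193 213] [array([0.717, 0.146]), array([0.691, 0.14 ]), array([0.671, 0.135])]
130 [193 213] [array([0.699, 0.145]), array([0.674, 0.139]), array([0.655, 0.135])]
135 [150 214] [array([0.681, 0.142]), array([0.657, 0.136]), array([0.638, 0.132])]
140 [150 214] [array([0.663, 0.142]), array([0.64 , 0.136]), array([0.622, 0.132])]
145 [149 214] [array([0.645, 0.141]), array([0.623, 0.136]), array([0.606, 0.131])]
150 [149 213] [array([0.627, 0.145]), array([0.606, 0.139]), array([0.59 , 0.134])]
155 [151 213] [array([0.609, 0.144]), array([0.589, 0.139]), array([0.573, 0.134])]
160 [155 210] [array([0.592, 0.155]), array([0.572, 0.148]), array([0.557, 0.143])]
165 [169 176] [array([0.574, 0.271]), array([0.555, 0.259]), array([0.542, 0.249])]
170 [164 175] [array([0.556, 0.274]), array([0.539, 0.261]), array([0.526, 0.252])]
```

Head edge is at y≈0.137 and the gripper reaches about 0.11, so there is clearance. I carry the holder over the carriage.

>>> {"name": "move_arm", "arguments": {
  "targets": [
    [[0.05, 3, -30, 0, 0, 0, 0], [0.05, 8, -80, 0, 0, 0, 0], [0.05, 12, -130, 0, 0, 0, 0], [0.05, 17, -180, 0, 0, 0, 0], [0.05, 21, -230, 0, 0, 0, 0], [0.05, 26, -280, 0, 0, 0, 0], [0.05, 29, -330, 0, 0, 0, 0], [0.05, 31, -355, 0, 0, 0, 0], [0.05, 31, -358, 0, 0, 0, 0], [0.05, 31, -358, 0, 0, 0, 0]]
  ],
  "newtons": 35
}}

```text
clock: 4.53
tool_pos: [0.4671, 0.0185, 0.1599]
eef_rot: [1.0, -0.022, -0.001, 0.001]
contact_force: [-0.1, -0.7, -2.3]
opening: 0.158
finger_force: 35.0
```

Run:
```python
from h import *
c=r.camera_info("wrist");s=r.get_state();im=r.snapshot("wrist");cv2.imwrite("pics/w2.png",im[:,:,::-1])
print(s["tool_pos"],Ro.from_quat(s["eef_rot"]).as_matrix().round(4),s["clock"],s["contact_force"])
np.save("w2.npy",c,allow_pickle=True)
cv2.imwrite("pics/top2.png",r.snapshot("top")[:,:,::-1])
```

```text
[0.46705766 0.01854072 0.1599357 ] [[ 0.999  -0.0444 -0.0021]
 [-0.0444 -0.999  -0.0011]
 [-0.002   0.0012 -1.    ]] 4.525 [-0.0708061  -0.73872753 -2.29846881]
```

View pics/w2.png

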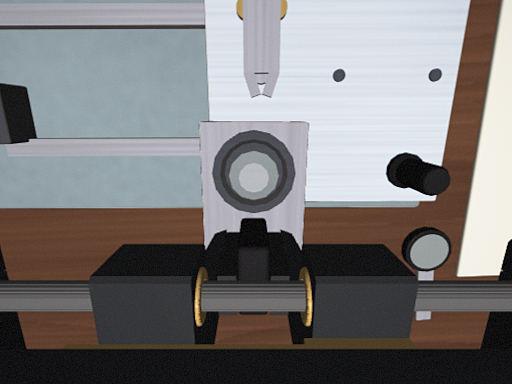

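Wrist view: holder held square at u 202..308, rail at u 243..280 with its mouth at (262,95). The post is at right (420,175). I fit both edge pairs.

```bash
cat > rail.py <<'E'
from h import *
np.set_printoptions(precision=4,suppress=True)
def edge(g,v,u0,u1,pol):  # subpixel strongest step between u0,u1 with polarity
    d=np.gradient(cv2.GaussianBlur(g,(3,3),0)[v].astype(float))[u0:u1]*pol
    i=int(np.argmax(d)); 
    if 0<i<len(d)-1:
        a,b,e=d[i-1:i+2]; i=i+.5*(a-e)/(a-2*b+e+1e-9)
    return u0+i+.5
def fit(g,c,vs,u0,u1,pol,z):
    P=np.array([ray((edge(g,v,u0,u1,pol),v+.5),z,c) for v in vs])
    a=np.polyfit(P[:,0],P[:,1],1); e=P[:,1]-np.polyval(a,P[:,0]); k=abs(e)<3*np.median(abs(e))+1e-5
    return np.polyfit(P[k,0],P[k,1],1)
E
python3 - <<'E'
from rail import *
c=np.load("w2.npy",allow_pickle=True).item(); im=cv2.imread("pics/w2.png"); g=cv2.cvtColor(im,6)
s=r.get_state(); T=s["tool_pos"]
zt=T[2]-.006
bl=fit(g,c,range(130,200),190,214,1 if g[150,206]>g[150,195] else -1,zt); 
bl2=fit(g,c,range(130,200),298,318,1 if g[150,315]>g[150,304] else -1,zt)
rl=fit(g,c,range(22,72),234,252,-1,.064); rr=fit(g,c,range(22,72),272,290,1,.064)
x=T[0]
f=lambda a,x:np.polyval(a,x)
print("block yaw",np.arctan(bl[0]),np.arctan(bl2[0]),"width",f(bl,.5)-f(bl2,.5),"cy at .5",(f(bl,.5)+f(bl2,.5))/2, "tool axis y at .5",T[1]-.0444*(.5-T[0]))
print("rail yaw",np.arctan(rl[0]),np.arctan(rr[0]),"width",f(rl,.6)-f(rr,.6),"cy at .6",(f(rl,.6)+f(rr,.6))/2)
print("front",ray((230,122),zt,c),"mouth",ray((262,97),.064,c))
print(g[150,190:214],g[45,234:252],g[45,272:292])
# far corners of top image post, rail
E
```

```text
block yaw 0.008629286694334794 -0.04657095787690853 width 0.05244509105427909 cy at .5 0.014633538808374116 tool axis y at .5 0.016344816573160656
rail yaw -0.041296563797594846 -0.04155151653252794 width 0.027955043214845883 cy at .6 0.006083137629634312
front [0.5348 0.0274 0.1543] mouth [0.5516 0.0077 0.064 ]
[181 183 181 182 180 185 182 185 184 152 162 190 184 184 182 178 179 183
 185 188 189 187 186 180] [225 224 224 224 223 224 222 224 224 196 172 177 174 176 180 179 180 179] [175 178 175 177 179 177 172 183 215 226 223 223 222 224 223 224 223 222
 223 222]
```

Block sits on the tool axis. The corrected rail line is about 4 mm to the right, so I shift, advance 10 mm and come down to a hover for a close check.

>>> {"name": "move_arm", "arguments": {
  "targets": [
    [[0.05, 5, 2, 20, 0, 0, 0], [0.05, 10, 4, 45, 0, 0, -0.1], [0.05, 10, 4, 58, 0, 0, -0.1], [0.05, 10, 4, 58, 0, 0, -0.1], [0.05, 10, 4, 58, 0, 0, -0.1], [0.05, 10, 4, 58, 0, 0, -0.1]]
  ],
  "newtons": 35
}}

```text
clock: 5.38
tool_pos: [0.4781, 0.0151, 0.1034]
eef_rot: [1.0, -0.021, 0.001, -0.0]
contact_force: [-0.3, -0.3, -2.5]
opening: 0.153
finger_force: 35.0
```

Run:
```python
from h import *
c=r.camera_info("wrist");s=r.get_state();im=r.snapshot("wrist");cv2.imwrite("pics/w3.png",im[:,:,::-1])
print(s["tool_pos"],Ro.from_quat(s["eef_rot"]).as_matrix().round(4),s["clock"],s["contact_force"])
np.save("w3.npy",c,allow_pickle=True)
```

```text
[0.47813142 0.01512086 0.10342294] [[ 9.991e-01 -4.170e-02  1.400e-03]
 [-4.170e-02 -9.991e-01  0.000e+00]
 [ 1.400e-03 -1.000e-04 -1.000e+00]] 5.375 [-0.3330843  -0.31098745 -2.50171548]
```

View pics/w3.png

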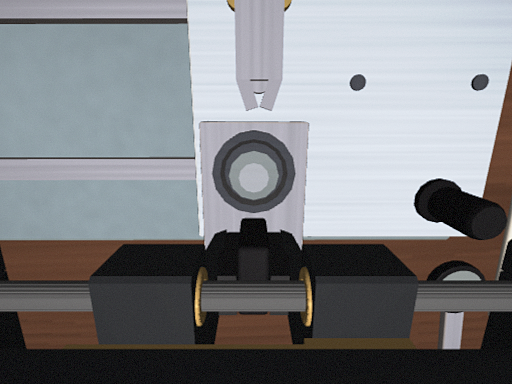

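Rail is now at u 235..284, its mouth at (259,108), and the block at u 201..308 with its front edge at v 122. I measure both.

Run:
```python
from rail import *
c=np.load("w3.npy",allow_pickle=True).item(); im=cv2.imread("pics/w3.png"); g=cv2.cvtColor(im,6)
s=r.get_state(); T=s["tool_pos"]; zt=T[2]-.006; f=np.polyval
bl=fit(g,c,range(128,195),196,207,-1,zt); bl2=fit(g,c,range(128,195),302,314,1,zt)
rl=fit(g,c,range(15,78),226,244,-1,.064); rr=fit(g,c,range(15,78),276,294,1,.064)
print("block yaw",np.arctan(bl[0]),np.arctan(bl2[0]),"width",f(bl,.52)-f(bl2,.52),"cy",(f(bl,.52)+f(bl2,.52))/2, "tool axis",T[1]-.0417*(.52-T[0]))
print("rail yaw",np.arctan(rl[0]),np.arctan(rr[0]),"width",f(rl,.6)-f(rr,.6),"cy at .6",(f(rl,.6)+f(rr,.6))/2,"tool axis",T[1]-.0417*(.6-T[0]))
print("front",ray((230,122),zt,c),"mouth",ray((259,108),.062,c))
```

```text
block yaw -0.04813528287977304 -0.04569759684240688 width 0.05683106125015644 cy 0.012994990092520642 tool axis 0.013436666489792934
rail yaw -0.03942880777725518 -0.03980800286338952 width 0.028064179304894993 cy at .6 0.0064694256215243676 tool axis 0.010100666489792935
front [0.5458 0.0242 0.0974] mouth [0.5531 0.0083 0.062 ]
```

>>> {"name": "move_arm", "arguments": {
  "targets": [
    [[0.05, 0, 3.2, 4, 0, 0, -0.4], [0.05, 0, 3.2, 11, 0, 0, -0.4], [0.05, 0, 3.2, 16, 0, 0, -0.4], [0.05, 0, 3.2, 16, 0, 0, -0.4], [0.05, 0, 3.2, 16, 0, 0, -0.4]]
  ],
  "newtons": 35
}}

```text
clock: 6.05
tool_pos: [0.4776, 0.0119, 0.0866]
eef_rot: [1.0, -0.017, -0.0, 0.0]
contact_force: [-0.0, -0.1, -2.0]
opening: 0.155
finger_force: 35.0
```

```bash
cat > look.py <<'E'
import sys
from rail import *
n=sys.argv[1]
c=r.camera_info("wrist");s=r.get_state();im=r.snapshot("wrist")[:,:,::-1].copy();cv2.imwrite(f"pics/{n}.png",im); g=cv2.cvtColor(im,6)
M=Ro.from_quat(s["eef_rot"]).as_matrix(); T=s["tool_pos"]; zt=T[2]-.004; f=np.polyval; t=M[1,0]/M[0,0]
print(T,"yaw",t,s["clock"],s["contact_force"])
bl2=fit(g,c,range(128,195),302,314,1,zt); bl=fit(g,c,range(128,195),196,207,-1,zt)
p=[]
for v in (20,30,40,50,60,70): p.append((round(edge(g,v,205,255,-1),1),round(edge(g,v,260,315,1),1)))
print(p)
rl=fit(g,c,range(15,65),205,255,-1,.064); rr=fit(g,c,range(15,65),260,315,1,.064)
print("block yaw",bl[0],bl2[0],"w",f(bl,.52)-f(bl2,.52),"cy",(f(bl,.52)+f(bl2,.52))/2,"tool",T[1]+t*(.52-T[0]))
print("rail yaw",rl[0],rr[0],"w",f(rl,.6)-f(rr,.6),"cy.6",(f(rl,.6)+f(rr,.6))/2,"tool",T[1]+t*(.6-T[0]))
E
python3 look.py w4
```

```text
[0.4776 0.0119 0.0866] yaw -0.0348293549641066 6.05 [-0.0332 -0.1364 -1.9908]
[(np.float64(228.5), np.float64(282.5)), (np.float64(228.5), np.float64(282.2)), (np.float64(228.7), np.float64(282.0)), (np.float64(229.0), np.float64(281.6)), (np.float64(229.1), np.float64(281.3)), (np.float64(229.4), np.float64(280.9))]
block yaw -0.041529666419124235 -0.038280463477141015 w 0.05605969660135686 cy 0.010074659405792365 tool 0.010447175389710978
rail yaw -0.03917696498970989 -0.038933572539948474 w 0.028120342830792802 cy.6 0.006507770496404726 tool 0.007660826992582453
```

Alignment is within about 0.3 mm. I lower gently to contact.

>>> {"name": "move_arm", "arguments": {
  "targets": [
    [[0.05, 0, 0.3, 0.5, 0, 0, 0], [0.05, 0, 0.3, 1, 0, 0, 0], [0.05, 0, 0.3, 1, 0, 0, 0]]
  ]
}}

```text
clock: 6.48
tool_pos: [0.4777, 0.0116, 0.0858]
eef_rot: [1.0, -0.017, 0.0, 0.0]
contact_force: [-0.1, 0.4, -2.0]
opening: 0.158
finger_force: 35.0
```

>>> {"name": "move_arm", "arguments": {
  "targets": [
    [[0.05, 0, 0, 0.5, 0, 0, 0], [0.05, 0, 0, 1, 0, 0, 0], [0.05, 0, 0, 1, 0, 0, 0]]
  ]
}}

```text
clock: 6.85
tool_pos: [0.4776, 0.0116, 0.0847]
eef_rot: [1.0, -0.017, -0.0, 0.0]
contact_force: [-0.5, -0.6, -1.6]
opening: 0.154
finger_force: 35.0
```

>>> {"name": "move_arm", "arguments": {
  "targets": [
    [[0.05, 0, 0, 0.5, 0, 0, 0], [0.05, 0, 0, 1, 0, 0, 0], [0.05, 0, 0, 1, 0, 0, 0]]
  ]
}}

```text
clock: 7.22
tool_pos: [0.4776, 0.0116, 0.0836]
eef_rot: [1.0, -0.017, -0.0, 0.0]
contact_force: [-0.2, 0.2, -1.9]
opening: 0.156
finger_force: 35.0
```

>>> {"name": "move_arm", "arguments": {
  "targets": [
    [[0.05, 0, 0, 0.5, 0, 0, 0], [0.05, 0, 0, 1, 0, 0, 0], [0.05, 0, 0, 1, 0, 0, 0]]
  ]
}}

```text
clock: 7.6
tool_pos: [0.4776, 0.0116, 0.0827]
eef_rot: [1.0, -0.017, -0.0, 0.0]
contact_force: [0.1, 0.8, -3.1]
opening: 0.157
finger_force: 35.0
```

>>> {"name": "move_arm", "arguments": {
  "targets": [
    [[0.05, 0, 0, 0.5, 0, 0, 0], [0.05, 0, 0, 1, 0, 0, 0], [0.05, 0, 0, 1, 0, 0, 0]]
  ]
}}

```text
clock: 7.98
tool_pos: [0.4776, 0.0116, 0.0817]
eef_rot: [1.0, -0.017, -0.0, 0.0]
contact_force: [0.5, 0.4, -2.2]
opening: 0.154
finger_force: 35.0
```

>>> {"name": "move_arm", "arguments": {
  "targets": [
    [[0.05, 0, 0, 0.5, 0, 0, 0], [0.05, 0, 0, 1, 0, 0, 0], [0.05, 0, 0, 1, 0, 0, 0]]
  ]
}}

```text
clock: 8.35
tool_pos: [0.4776, 0.0116, 0.0807]
eef_rot: [1.0, -0.017, 0.0, 0.0]
contact_force: [-0.6, 1.0, -1.2]
opening: 0.155
finger_force: 35.0
```

```bash
python3 - <<'E'
from h import *
c=r.camera_info("side");im=r.snapshot("side")[:,:,::-1];print(proj((.5,0,.05),c))
cv2.imwrite("pics/s5.png",cv2.resize(im[170:250,210:320],None,fx=7,fy=7,interpolation=2))
E
python3 look.py w5
```

```text
[246.71724139 208.94048865]
[0.4777 0.0116 0.0807] yaw -0.03481395182709952 8.4 [-0.6007  0.6571 -1.2036]
[(np.float64(226.8), np.float64(282.7)), (np.float64(227.1), np.float64(282.4)), (np.float64(227.3), np.float64(282.3)), (np.float64(227.3), np.float64(281.9)), (np.float64(227.5), np.float64(281.7)), (np.float64(227.8), np.float64(281.4))]
block yaw -0.041286757545566106 -0.038457214963724604 w 0.05608112094787566 cy 0.009745910017861781 tool 0.01012289809313002
rail yaw -0.03740543849216862 -0.04015709417850006 w 0.028148190414523485 cy.6 0.006519307387754128 tool 0.007337781946962058
```

View pics/s5.png

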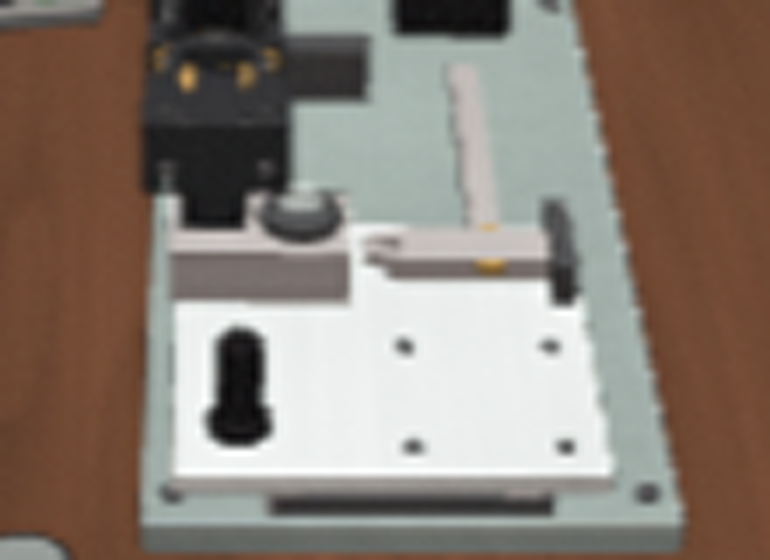

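The side view shows the holder (block face to v≈300) just above the plate, in line with the rail and short of its mouth. Two more small steps.

>>> {"name": "move_arm", "arguments": {
  "targets": [
    [[0.05, 0, 0, 0.4, 0, 0, 0], [0.05, 0, 0, 0.8, 0, 0, 0], [0.05, 0, 0, 0.8, 0, 0, 0]]
  ]
}}

```text
clock: 8.82
tool_pos: [0.4776, 0.0116, 0.0806]
eef_rot: [1.0, -0.017, 0.0, -0.0]
contact_force: [-1.5, -0.3, 8.1]
opening: 0.159
finger_force: 35.0
```

>>> {"name": "move_arm", "arguments": {
  "targets": [
    [[0.05, 0, 0, 0.4, 0, 0, 0], [0.05, 0, 0, 0.8, 0, 0, 0], [0.05, 0, 0, 0.8, 0, 0, 0]]
  ]
}}

```text
clock: 9.2
tool_pos: [0.4776, 0.0116, 0.0806]
eef_rot: [1.0, -0.017, 0.001, -0.0]
contact_force: [-3.3, 1.2, 15.9]
opening: 0.153
finger_force: 35.0
```

Contact at TCP z 0.0807. I ease off the pressure and slide forward.

>>> {"name": "move_arm", "arguments": {
  "targets": [
    [[0.05, 0, 0, -1.6, 0, 0, 0], [0.05, 3, 0, -1.6, 0, 0, 0], [0.05, 6, 0, -1.6, 0, 0, 0], [0.05, 9, 0, -1.6, 0, 0, 0], [0.05, 12, 0, -1.6, 0, 0, 0], [0.05, 15, 0, -1.6, 0, 0, 0]]
  ]
}}

```text
clock: 9.95
tool_pos: [0.4909, 0.011, 0.0806]
eef_rot: [1.0, -0.017, -0.002, 0.0]
contact_force: [-4.3, 0.5, 5.6]
opening: 0.153
finger_force: 35.0
```

>>> {"name": "move_arm", "arguments": {
  "targets": [
    [[0.05, 3, 0, 0, 0, 0, 0], [0.05, 6, 0, 0, 0, 0, 0], [0.05, 9, 0, 0, 0, 0, 0], [0.05, 12, 0, 0, 0, 0, 0], [0.05, 15, 0, 0, 0, 0, 0], [0.05, 15, 0, 0, 0, 0, 0]]
  ]
}}

```text
clock: 10.7
tool_pos: [0.5067, 0.0105, 0.0807]
eef_rot: [1.0, -0.017, -0.001, 0.0]
contact_force: [-2.9, 0.9, 4.3]
opening: 0.159
finger_force: 35.0
```

The holder is on the rail with low forces. I continue.

>>> {"name": "move_arm", "arguments": {
  "targets": [
    [[0.05, 4, 0, -0.2, 0, 0, 0], [0.05, 8, 0, -0.3, 0, 0, 0], [0.05, 12, 0, -0.3, 0, 0, 0], [0.05, 16, 0, -0.3, 0, 0, 0], [0.05, 20, 0, -0.3, 0, 0, 0], [0.05, 24, 0, -0.3, 0, 0, 0], [0.05, 28, 0, -0.3, 0, 0, 0], [0.05, 32, 0, -0.3, 0, 0, 0], [0.05, 32, 0, -0.3, 0, 0, 0]]
  ]
}}

```text
clock: 11.82
tool_pos: [0.54, 0.0094, 0.081]
eef_rot: [1.0, -0.017, 0.0, 0.0]
contact_force: [-0.3, -1.1, -2.5]
opening: 0.152
finger_force: 35.0
```

>>> {"name": "move_arm", "arguments": {
  "targets": [
    [[0.05, 3, 0, 0, 0, 0, 0], [0.05, 6, 0, 0, 0, 0, 0], [0.05, 9, 0, 0, 0, 0, 0], [0.05, 12, 0, 0, 0, 0, 0], [0.05, 15, 0, 0, 0, 0, 0], [0.05, 18, 0, 0, 0, 0, 0], [0.05, 18, 0, 0, 0, 0, 0]]
  ]
}}

```text
clock: 12.7
tool_pos: [0.5507, 0.0086, 0.0809]
eef_rot: [1.0, -0.018, -0.007, 0.0]
contact_force: [-13.5, -0.2, 9.9]
opening: 0.158
finger_force: 35.0
```

Resistance builds where the detents are expected (13.5 N). I push on through.

>>> {"name": "move_arm", "arguments": {
  "targets": [
    [[0.05, 2, 0, 0, 0, 0, 0], [0.05, 4, 0, 0, 0, 0, 0], [0.05, 6, 0, 0, 0, 0, 0], [0.05, 6, 0, 0, 0, 0, 0]]
  ]
}}

```text
clock: 13.2
tool_pos: [0.5591, 0.0084, 0.0809]
eef_rot: [1.0, -0.018, -0.004, 0.0]
contact_force: [-4.1, -1.0, 0.8]
opening: 0.155
finger_force: 35.0
```

>>> {"name": "move_arm", "arguments": {
  "targets": [
    [[0.05, 2, 0, 0, 0, 0, 0], [0.05, 4, 0, 0, 0, 0, 0], [0.05, 6, 0, 0, 0, 0, 0], [0.05, 8, 0, 0, 0, 0, 0], [0.05, 8, 0, 0, 0, 0, 0]]
  ]
}}

```text
clock: 13.82
tool_pos: [0.5739, 0.0082, 0.0814]
eef_rot: [1.0, -0.017, 0.002, 0.0]
contact_force: [2.1, -1.2, -2.8]
opening: 0.152
finger_force: 35.0
```

Run:
```python
from h import *
s=r.get_state();c=r.camera_info("wrist");im=r.snapshot("wrist")[:,:,::-1];cv2.imwrite("pics/w6.png",im);np.save("w6.npy",c,allow_pickle=True)
print(s["tool_pos"],s["contact_force"])
a=cv2.resize(im[60:260,150:360],None,fx=2.5,fy=2.5)
g=r.snapshot("side")[:,:,::-1][170:250,240:310]; b=cv2.resize(g,None,fx=3.5,fy=3.5,interpolation=2)
o=np.zeros((500,800,3),np.uint8);o[:a.shape[0],:a.shape[1]]=a;o[:b.shape[0],540:540+b.shape[1]]=b
cv2.imwrite("pics/c6.png",o)
```

```text
[0.5738534  0.00822988 0.08137984] [ 2.13036209 -1.15766525 -2.80646648]
```

View pics/c6.png

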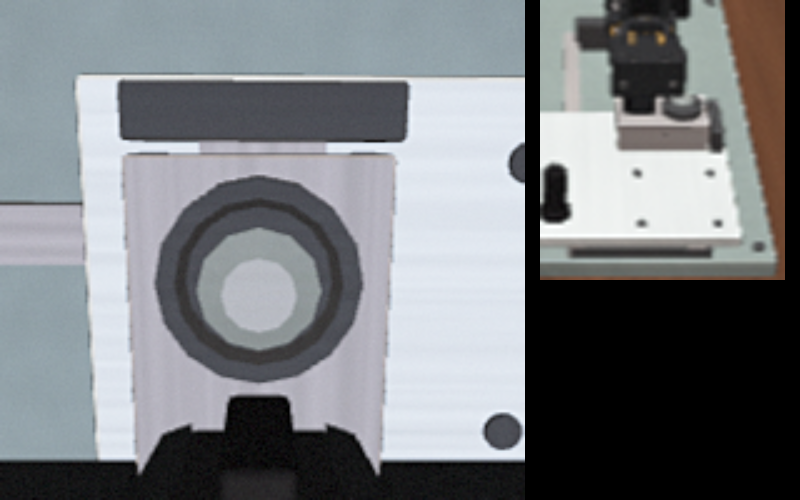

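The spring pull is now forward (+2 N), and the gap to the rail's end stop (crop v 140..155) is a few mm. The holder is nearly home, so I compute the gap and nudge.

>>> {"name": "move_arm", "arguments": {
  "targets": [
    [[0.05, 1, 0, 0, 0, 0, 0], [0.05, 2, 0, 0, 0, 0, 0], [0.05, 2, 0, 0, 0, 0, 0], [0.05, 2, 0, 0, 0, 0, 0]]
  ]
}}

```text
clock: 14.42
tool_pos: [0.5738, 0.0082, 0.0811]
eef_rot: [1.0, -0.017, 0.0, 0.0]
contact_force: [2.1, -0.9, -2.2]
opening: 0.157
finger_force: 35.0
```

```bash
cat > gap.py <<'E'
from rail import *
s=r.get_state();c=r.camera_info("wrist");g=cv2.cvtColor(r.snapshot("wrist"),cv2.COLOR_RGB2GRAY).astype(float);T=s["tool_pos"]
p=cv2.GaussianBlur(g,(3,3),0)[:,215:225].mean(1); d=np.gradient(p)
v1=95+np.argmax(d[95:125]); v2=v1+2+np.argmin(d[v1+2:v1+15])
print(T,s["contact_force"],v1,v2,p[90:132].round().astype(int).tolist())
for z in(T[2]-.004,): print("front",ray((220,v2+.5),z,c)[0],"stop",ray((220,v1+.5),.072,c)[0])
E
python3 gap.py
```

```text
[0.5738 0.0082 0.0811] [ 2.1158 -0.8846 -2.234 ] 116 120 [199, 166, 102, 74, 74, 76, 76, 77, 78, 79, 79, 79, 78, 78, 78, 78, 77, 77, 78, 79, 79, 79, 79, 78, 66, 88, 170, 226, 232, 231, 203, 160, 160, 179, 182, 181, 181, 181, 181, 181, 181, 181]
front 0.6423772259296091 stop 0.6443505786732505
```

Gap is about 2 mm with 1.5 mm nominal. A small tug tests whether it is latched.

>>> {"name": "move_arm", "arguments": {
  "targets": [
    [[0.05, -1, 0, 0, 0, 0, 0], [0.05, -3, 0, 0, 0, 0, 0], [0.05, -3, 0, 0, 0, 0, 0]]
  ]
}}

```text
clock: 14.85
tool_pos: [0.5731, 0.0081, 0.0815]
eef_rot: [1.0, -0.017, 0.003, 0.0]
contact_force: [7.4, -1.7, -3.1]
opening: 0.154
finger_force: 35.0
```

>>> {"name": "move_arm", "arguments": {
  "targets": [
    [[0.05, 2, 0, 0, 0, 0, 0], [0.05, 3, 0, 0, 0, 0, 0], [0.05, 3, 0, 0, 0, 0, 0]]
  ]
}}

```text
clock: 15.22
tool_pos: [0.5735, 0.0081, 0.081]
eef_rot: [1.0, -0.018, -0.0, 0.0]
contact_force: [3.8, -1.6, -1.6]
opening: 0.159
finger_force: 35.0
```

It held 7.4 N without slipping, so it is latched. I release and go up, then to the handle.

>>> {"name": "move_arm", "arguments": {
  "targets": [
    [[0.6, 0, 0, 0, 0, 0, 0], [0.6, 0, 0, 0, 0, 0, 0], [0.6, 0, 0, 0, 0, 0, 0], [0.6, 0, 0, 0, 0, 0, 0], [0.6, 0, 0, -30, 0, 0, 0], [0.7, 0, 0, -70, 0, 0, 0], [0.9, 0, 0, -70, 0, 0, 0]]
  ]
}}

```text
clock: 16.1
tool_pos: [0.5756, 0.0082, 0.1537]
eef_rot: [1.0, -0.018, 0.003, -0.0]
contact_force: [0.4, 0.8, -1.1]
opening: 0.785
finger_force: 0.0
```

>>> {"name": "move_arm", "arguments": {
  "targets": [
    [[1, -30, 40, 0, 0, 0, 0], [1, -60, 80, 0, 0, 0, 0], [1, -80, 120, 0, 0, 0, 0], [1, -86, 128, 0, 0, 0, 0], [1, -86, 128, 0, 0, 0, 0], [1, -86, 128, 0, 0, 0, 0]]
  ]
}}

```text
clock: 16.85
tool_pos: [0.4841, -0.115, 0.1507]
eef_rot: [1.0, -0.016, 0.0, -0.001]
contact_force: [0.3, 0.6, -0.3]
opening: 1.002
finger_force: 0.0
```

Run:
```python
from h import *
c=r.camera_info("wrist");s=r.get_state();im=r.snapshot("wrist")[:,:,::-1];print(s["tool_pos"],s["eef_rot"])
cv2.imwrite("pics/w7.png",im)
for z in(.046,.096): print(proj((.483,-.117,z),c))
```

```text
[ 0.48410496 -0.11499773  0.15074312] [ 9.99869341e-01 -1.61538207e-02  2.80980333e-04 -5.25083517e-04]
[255.42116422 198.27771545]
[255.87029682 216.58473203]
```

View pics/w7.png

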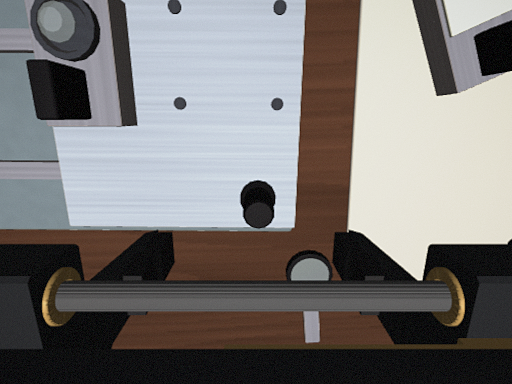

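Post base is at (258,197) and its top at (259,214), about 2 mm right of prediction. I descend and grip it.

>>> {"name": "move_arm", "arguments": {
  "targets": [
    [[1, 1, 3, 40, 0, 0, 0], [1, 1, 3, 75, 0, 0, 0], [1, 1, 3, 90, 0, 0, 0], [1, 1, 3, 92, 0, 0, 0], [0.2, 1, 3, 92, 0, 0, 0], [0.2, 1, 3, 92, 0, 0, 0], [0.2, 1, 3, 92, 0, 0, 0], [0.2, 1, 3, 92, 0, 0, 0], [0.2, 1, 3, 92, 0, 0, 0], [0.2, 1, 3, 92, 0, 0, 0]]
  ],
  "newtons": 20
}}

```text
clock: 18.15
tool_pos: [0.484, -0.1197, 0.059]
eef_rot: [1.0, -0.017, 0.0, 0.0]
contact_force: [-0.5, -0.5, -0.2]
opening: 0.346
finger_force: 0.0
```

>>> {"name": "move_arm", "arguments": {
  "targets": [
    [[0.2, 0, 0, 0, 0, 0, 0], [0.2, 0, 0, 0, 0, 0, 0], [0.2, 0, 0, 0, 0, 0, 0]]
  ],
  "newtons": 20
}}

```text
clock: 18.52
tool_pos: [0.484, -0.1194, 0.059]
eef_rot: [1.0, -0.017, -0.0, -0.0]
contact_force: [0.3, 2.4, -0.6]
opening: 0.263
finger_force: 20.0
```

>>> {"name": "move_arm", "arguments": {
  "targets": [
    [[0.2, 0, -5, 0, 0, 0, 0], [0.2, 0, -15, 0, 0, 0, 0], [0.2, 0, -30, 0, 0, 0, 0], [0.2, 0, -45, 0, 0, 0, 0], [0.2, 0, -60, 0, 0, 0, 0], [0.2, 0, -75, 0, 0, 0, 0], [0.2, 0, -90, 0, 0, 0, 0], [0.2, 0.5, -100, 0, 0, 0, 0], [0.2, 0.5, -100, 0, 0, 0, 0]]
  ],
  "newtons": 20
}}

```text
clock: 19.65
tool_pos: [0.4882, -0.0168, 0.059]
eef_rot: [1.0, -0.016, -0.0, -0.001]
contact_force: [1.6, 3.1, -0.9]
opening: 0.262
finger_force: 20.0
```

>>> {"name": "move_arm", "arguments": {
  "targets": [
    [[0.2, 0, -5, 0, 0, 0, 0], [0.2, 0, -15, 0, 0, 0, 0], [0.2, 0, -30, 0, 0, 0, 0], [0.2, 0, -45, 0, 0, 0, 0], [0.2, 0, -60, 0, 0, 0, 0], [0.2, 0, -70, 0, 0, 0, 0], [0.2, 0, -78, 0, 0, 0, 0], [0.2, 0, -82, 0, 0, 0, 0], [0.2, 0, -82, 0, 0, 0, 0]]
  ],
  "newtons": 20
}}

```text
clock: 20.78
tool_pos: [0.4909, 0.0498, 0.0589]
eef_rot: [1.0, -0.024, 0.0, 0.007]
contact_force: [4.2, -29.0, -5.4]
opening: 0.263
finger_force: 20.1
```

>>> {"name": "move_arm", "arguments": {
  "targets": [
    [[0.2, 0, -2, 0, 0, 0, 0], [0.2, 0, -4, 0, 0, 0, 0], [0.2, 0, -6, 0, 0, 0, 0], [0.2, 0, -8, 0, 0, 0, 0], [0.2, 0, -8, 0, 0, 0, 0]]
  ],
  "newtons": 20
}}

```text
clock: 21.4
tool_pos: [0.4911, 0.0522, 0.0588]
eef_rot: [1.0, -0.027, 0.0, 0.011]
contact_force: [3.4, -39.7, -6.3]
opening: 0.312
finger_force: 20.1
```

Blocked about 19 mm early with rising force. I back off and look.

>>> {"name": "move_arm", "arguments": {
  "targets": [
    [[0.26, 0, 10, 0, 0, 0, 0], [0.26, 0, 18, 0, 0, 0, 0], [0.26, 0, 18, 0, 0, 0, 0]]
  ],
  "newtons": 20
}}

```text
clock: 21.78
tool_pos: [0.4909, 0.0496, 0.0589]
eef_rot: [1.0, -0.019, 0.0, 0.001]
contact_force: [3.8, -9.3, -4.2]
opening: 0.264
finger_force: 20.0
```

Run:
```python
from h import *
a=r.snapshot("wrist")[:,:,::-1]; b=r.snapshot("side")[:,:,::-1]; t=r.snapshot("top")[:,:,::-1]
for n,i in(("w8",a),("s8",b),("t8",t)): cv2.imwrite(f"pics/{n}.png",i)
o=np.zeros((600,800,3),np.uint8)
o[:300,:400]=cv2.resize(a,(400,300)); o[:300,400:]=cv2.resize(b[80:260,170:340],(400,300)); o[300:,:400]=cv2.resize(t[90:260,130:320],(400,300))
cv2.imwrite("pics/c8.png",o); print(r.get_state()["tool_pos"],r.get_state()["q"],r.get_state()["contact_force"],r.get_state()["opening"])
```

```text
[0.49087896 0.04958566 0.05891665] [-0.23714253  0.84486581  0.0671979   2.0946722  -0.22846526  0.20837975
 -1.57765064] [ 4.36295126 -9.8073273  -4.48550323] 0.26703636454953145
```

View pics/c8.png

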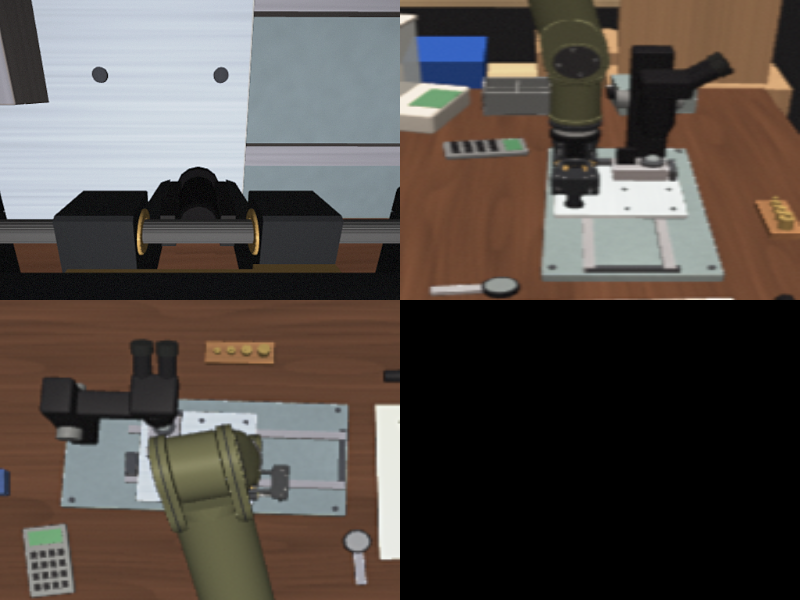

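The top view shows the carriage's left edge right by the dark stop block (crop (132,463)). The arm is close to the head in projection, so I measure where plate and stop block really are.

Run:
```python
from h import *
np.set_printoptions(precision=4,suppress=True)
c=r.camera_info("top")
a=cv2.imread("pics/top0.png");b=cv2.imread("pics/t8.png")
for n,i in(("0",a),("8",b)):
    g=cv2.cvtColor(i,6)
    for v in(170,175,182,186,190,196,200): print(n,v,g[v,180:216].tolist())
f=lambda u,v,z:ray((u+.5,v+.5),z,c)
print("t8 plate left edge guess",f(130+140/2.105,90+(445-300)*170/300,.046), "block R",f(130+138/2.105,90+(463-300)*170/300,.045))
print("stand left/right ends",f(160,178,.02),f(295,180,.02))
```

```text
0 170 [149, 150, 148, 149, 149, 151, 150, 150, 150, 150, 151, 150, 150, 150, 151, 151, 152, 153, 152, 153, 152, 151, 151, 150, 150, 151, 151, 152, 152, 150, 150, 151, 150, 149, 148, 148]
0 175 [148, 149, 149, 149, 149, 149, 150, 150, 152, 151, 148, 151, 153, 153, 155, 151, 154, 153, 152, 152, 153, 152, 152, 152, 153, 153, 154, 153, 152, 152, 152, 149, 150, 151, 151, 152]
0 182 [149, 149, 148, 150, 150, 149, 150, 153, 154, 100, 76, 77, 77, 77, 74, 54, 155, 157, 153, 151, 151, 151, 153, 154, 154, 152, 153, 152, 151, 149, 149, 148, 150, 151, 151, 151]
0 186 [150, 150, 150, 150, 150, 150, 151, 153, 155, 112, 79, 76, 75, 75, 61, 67, 153, 153, 150, 150, 151, 153, 151, 150, 151, 151, 151, 150, 150, 150, 152, 152, 151, 149, 149, 149]
0 190 [149, 150, 149, 151, 150, 150, 150, 150, 153, 159, 163, 165, 165, 165, 163, 163, 165, 162, 160, 161, 161, 161, 161, 161, 163, 162, 162, 161, 163, 163, 163, 164, 165, 166, 165, 166]
0 196 [149, 148, 146, 147, 146, 147, 148, 148, 149, 150, 151, 150, 148, 148, 149, 149, 148, 149, 150, 149, 149, 150, 149, 150, 149, 150, 148, 148, 149, 150, 150, 149, 150, 149, 
[... 897 characters left out ...]
129, 128]
8 190 [149, 149, 150, 150, 150, 150, 150, 151, 152, 159, 164, 165, 164, 163, 160, 188, 215, 214, 211, 212, 213, 213, 146, 102, 120, 122, 98, 88, 118, 120, 117, 55, 95, 114, 113, 111]
8 196 [148, 148, 147, 145, 146, 146, 147, 149, 148, 149, 150, 148, 149, 146, 152, 221, 214, 211, 211, 210, 210, 212, 216, 214, 116, 101, 104, 103, 64, 98, 105, 104, 77, 55, 96, 99]
8 200 [145, 146, 148, 148, 149, 148, 148, 147, 149, 150, 150, 148, 148, 144, 125, 218, 218, 216, 214, 215, 215, 214, 214, 216, 220, 140, 96, 93, 94, 65, 89, 96, 98, 96, 57, 79]
t8 plate left edge guess [0.5843 0.2214 0.046 ] block R [0.5448 0.2245 0.045 ]
stand left/right ends [0.567  0.3652 0.02  ] [ 0.5583 -0.1575  0.02  ]
```

The plate edge (col 196) is against the stop block's face (col 195). The plate travelled about 0.166 m, so the carriage had started about 0.02 m in and is now at its end stop. I release and withdraw.

>>> {"name": "move_arm", "arguments": {
  "targets": [
    [[0.7, 0, 0, 0, 0, 0, 0], [0.7, 0, 0, 0, 0, 0, 0], [0.7, 0, 0, 0, 0, 0, 0], [0.7, 0, 0, 0, 0, 0, 0], [0.7, 0, 0, -30, 0, 0, 0], [0.7, 0, 0, -60, 0, 0, 0], [0.7, 0, 0, -80, 0, 0, 0]]
  ]
}}

```text
clock: 22.8
tool_pos: [0.4907, 0.0525, 0.1402]
eef_rot: [1.0, -0.017, 0.0, -0.0]
contact_force: [-0.1, -0.2, -0.2]
opening: 0.704
finger_force: 0.0
```

>>> {"name": "move_arm", "arguments": {
  "targets": [
    [[0.7, -20, 30, 0, 0, 0, 0], [0.7, -40, 70, 0, 0, 0, 0], [0.7, -60, 120, 0, 0, 0, 0], [0.7, -60, 160, 0, 0, 0, 0], [0.7, -60, 200, 0, 0, 0, 0], [0.7, -60, 240, 0, 0, 0, 0], [0.7, -60, 240, 0, 0, 0, 0]]
  ]
}}

```text
clock: 23.68
tool_pos: [0.4218, -0.1889, 0.1392]
eef_rot: [1.0, -0.02, 0.0, 0.001]
contact_force: [-0.2, 1.0, -0.2]
opening: 0.699
finger_force: 0.0
```

Run:
```python
from h import *
b=r.snapshot("side")[:,:,::-1]; t=r.snapshot("top")[:,:,::-1]; cv2.imwrite("pics/t9.png",t)
o=np.zeros((600,800,3),np.uint8); o[:300,:400]=cv2.resize(b[130:230,210:330],(400,300),interpolation=2); o[300:]=cv2.resize(t[110:230,140:330],(800,300),interpolation=2)
cv2.imwrite("pics/c9.png",o); g=cv2.cvtColor(t,6); print(g[182,186:205],g[196,186:205]); s=r.get_state(); print(s["clock"],s["tool_pos"],s["contact_force"])
```

```text
[151 154 154 102  76  75  77  75  69  69 219 218 213 212 212 212 212 211
 211] [148 148 149 149 150 150 149 145 152 221 215 211 211 210 211 211 211 211
 211]
23.775 [ 0.4220014  -0.18509079  0.13897913] [ 0.73841538  0.06908307 -0.28310333]
```

View pics/c9.png

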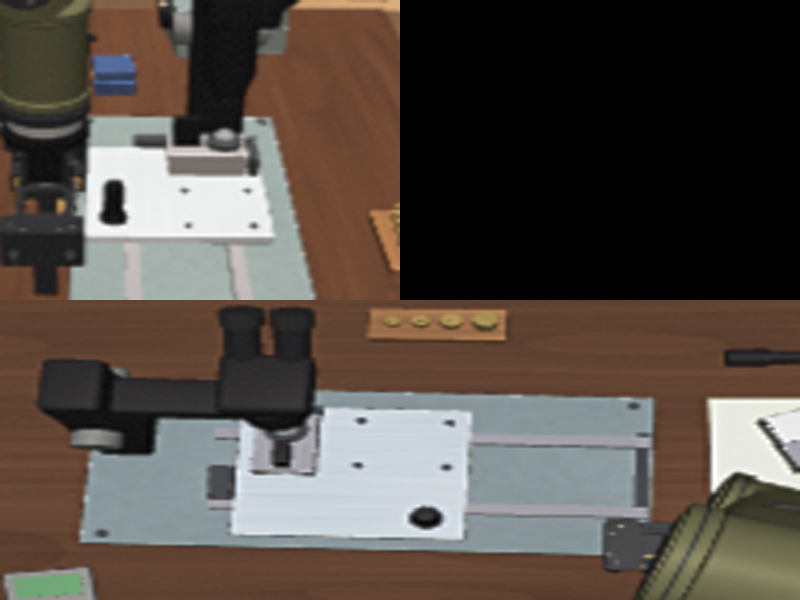

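The carriage is flush against its stop, the holder sits under the objective up to the rail's end stop, and the arm is clear. I hand in.

>>> {"name": "move_arm", "arguments": {
  "targets": [
    [[0.7, 0, 0, 0, 0, 0, 0], [0.7, 0, 0, 0, 0, 0, 0], [0.7, 0, 0, 0, 0, 0, 0]]
  ]
}}

```text
clock: 24.15
tool_pos: [0.4224, -0.1849, 0.139]
eef_rot: [1.0, -0.017, -0.0, -0.0]
contact_force: [-0.3, 0.8, 0.2]
opening: 0.698
finger_force: 0.0
```

```bash
python3 -c "
from plant import r
print(r.finish_job())"
```

```text
the job is handed in; nothing more can be done
None
```

The job is handed in (no verdict came back): the stone holder is on the rail and held in a tug test, the carriage is against its end stop under the objective, and the gripper has let go and is clear of everything.

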